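# Sieve the press studs out from under the thread spool

## Task

Lift the sieve by its orange handle bar and, keeping it level, carry it over the white tub. Shake it from side to side there until both brass studs have dropped through its slots into the tub and only the red thread spool is left in it. Then stand the sieve, with the spool in it, upright on the open table beside the tub and let go.

Things in the scene. Friction and masses are not known exactly. Their poses are not given: they have to be found in the camera images.
- sieve: open steel sieve basket, 86 mm (x) by 118 mm (y), walls 45 mm high, 0.25 kg. Origin: centre of the underside of its feet, z up. Floor: polished bars along x, top 8 mm up; two 22 mm slots between them, centred at y = +-20 mm. Studs lie still if carried gently and level; brisk strokes of about 50 mm along the sieve's y, each in about 0.25 s (peak 3 m/s2 or more), slide them into the slots.
- handle (a point): centre of the sieve's orange handle bar, 105 mm straight above the sieve's origin, on a bail over its middle. The bar is 70 mm long along the sieve's x, 18 mm wide (y) and 18 mm high, with nothing above or beside it: grip it from above, fingers closing along the sieve's y. Axes as the sieve's.
- tub: white plastic catch tub, open at the top, fixed to the table, 150 mm (its x) by 210 mm (its y) and 45 mm high outside, walls and floor 5 mm thick. Origin: centre of its underside, z up.
- stud_1: small brass press stud, a plain disc 15 mm in diameter and 7 mm thick; starts lying flat on the middle bar of the sieve's floor. Origin: centre of its underside; z up as it starts.
- stud_2: small brass press stud, a plain disc 15 mm in diameter and 7 mm thick; starts lying flat on the middle bar of the sieve's floor. Origin: centre of its underside; z up as it starts.
- spool: wooden thread spool with red thread, 30 mm in diameter and 42 mm tall, 18 g, starts standing in the sieve beside a wall; too big for the slots (it may topple inside the sieve, no matter). Origin: centre of its underside. (A blue and a white spool on the table are bystanders.)

How it is judged:
On the way, in this order (a step that is already met when the one before it is completed fails the run):
1. the sieve is held over the tub, with at least one stud and the spool still in it (height (world z) of sieve above 0.04 m and horizontal distance between sieve and tub below 0.07 m and x of spool in the frame of sieve between -0.043 and 0.043 m and y of spool in the frame of sieve between -0.059 and 0.059 m and z of spool in the frame of sieve between -0.002 and 0.06 m and ((x of stud_1 in the frame of sieve between -0.043 and 0.043 m and y of stud_1 in the frame of sieve between -0.059 and 0.059 m and z of stud_1 in the frame of sieve between -0.002 and 0.06 m) or (x of stud_2 in the frame of sieve between -0.043 and 0.043 m and y of stud_2 in the frame of sieve between -0.059 and 0.059 m and z of stud_2 in the frame of sieve between -0.002 and 0.06 m))), for 0.1 s.
2. both studs have fallen through into the tub while the sieve is held above it with the spool in it (height (world z) of sieve above 0.03 m and horizontal distance between sieve and tub below 0.1 m and x of stud_1 in the frame of tub between -0.072 and 0.072 m and y of stud_1 in the frame of tub between -0.102 and 0.102 m and z of each of stud_1, stud_2 in the frame of tub below 0.03 m and x of stud_2 in the frame of tub between -0.072 and 0.072 m and y of stud_2 in the frame of tub between -0.102 and 0.102 m and x of spool in the frame of sieve between -0.043 and 0.043 m and y of spool in the frame of sieve between -0.059 and 0.059 m and z of spool in the frame of sieve between -0.002 and 0.06 m), for 0.1 s.
At the end, for the whole second after the job is handed in: Both studs lie in the tub; the sieve stands upright (within 0.1 rad) on the table, outside the tub (centres more than 110 mm apart, underside within 10 mm of table height), with the spool inside its walls; all at rest (x of stud_1 in the frame of tub between -0.072 and 0.072 m and y of stud_1 in the frame of tub between -0.102 and 0.102 m and z of each of stud_1, stud_2 in the frame of tub below 0.03 m and x of stud_2 in the frame of tub between -0.072 and 0.072 m and y of stud_2 in the frame of tub between -0.102 and 0.102 m and x of spool in the frame of sieve between -0.043 and 0.043 m and y of spool in the frame of sieve between -0.059 and 0.059 m and z of spool in the frame of sieve between -0.002 and 0.06 m and height (world z) of sieve between -0.01 and 0.01 m and angle between sieve's own z axis and vertical below 0.1 rad and horizontal distance between sieve and tub above 0.11 m and linear speed of sieve below 0.02 m/s and linear speed of each of spool, stud_1, stud_2 below 0.05 m/s); the robot touches nothing.
It fails at once if the sieve is tipped more than 12 degrees (0.21 rad) from level (angle between sieve's own z axis and vertical above 0.21 rad).
It also fails if it takes over 45 s, if anything falls off the work surface, if the arm or the gripper's body presses on something with over 40 N, if the wrist force passes 120 N, or if a joint passes its speed limit or range.

## Robot

A 7-joint arm with a two-finger parallel gripper is mounted at the origin on a cart in front of the work surface, level with it; the furniture and walls round the work are solid. World frame = base frame: x ahead of the robot, y to its left, z up, the work surface at z = 0. Lengths are in m, angles in rad, forces in N, time in s.
With the tool pointing down it reaches from about 0.4 to 0.85 m from the base axis. Payload 10.4 kg.
Tool frame: the origin (TCP) lies midway between the tips of the shut fingers; the grasp point (between the pads) lies 19 mm behind it (manip.hold_point_z is the distance from the TCP to the grasp point, in m); z points along the fingers, y is the line along which they close (so a half turn about z gives the same grasp; the last joint's range is limited). The gripper opens to 85 mm and grips with 20 to 120 N. Pads are 22 mm wide; open, the fingers measure 114 mm over their backs; the gripper's body (76 mm by 85 mm) begins 54 mm behind the grasp point. The pads swing forward as they close: fully open they stand 13 mm farther back than shut.
Start: joints at [1.284, 0.332, -0.065, 1.46, 0.022, 1.35, -0.088], TCP at [0.163, -0.603, 0.231] pointing down, gripper open.
Joint ranges: [-2.6, 2.6], [-0.5, 2.12], [-1.47, 1.34], [0.16, 2.42], [-1.27, 4.41], [0.06, 2.06], [-2.6, 2.6]. Speed limits (rad/s): [2.22, 2.22, 2.79, 2.79, 3.14, 3.14, 3.14].

## Interface

Orientations are given as a unit quaternion [x, y, z, w].
In Python, from workcell import manip, eyes, job gives the robot as it stands.
- The arm moves only by the shell command python3 -m crank 'ROWS' [FORCE]. ROWS is JSON, a list that holds one entry, the list of rows, each a list of 7 numbers: the finger opening in cm, from 0 to 8.54, then the shift along the world's x, y, z in cm, then the turn, a rotation vector about the world's x, y, z in degrees. In form: [[[hand, x, y, z, ax, ay, az], ...]]. A call has 1 to 20 rows; each row shifts and turns the commanded pose from where the row before left it; what a row does not reach is not made up. A row lasts 1/8 s, in which the tool goes at most 62.5 mm and 10.7 degrees, less where a joint would pass 70% of its speed; a pose out of reach is approached as far as the arm can. A call with a gripper value outside its range is refused whole. The fingers move at their own pace and stop on an object; FORCE is the grip in N (left out, the last holds). Time passes only in rows, so rows that do not move let the fingers close. It gives the time, the measured TCP pose, the force, the opening and the grip force at its end, in the units of the state.
- manip.get_obs(): the state, without advancing time (a new reading comes with each control period).
- eyes.camera(name): name is "scene" or "top" or "wrist"; returns (picture, depth): 400x640x3 uint8, red, green, blue; 400x640 float32, m along the optical axis (not along the pixel's ray), 0 where there is no reading.
- eyes.camera_params(name): a dict with "fx", "fy", "cx", "cy" (pixels), "dist" ([k1, k2, p1, p2, k3] as OpenCV has them; the pictures are not rectified), "world_from_camera" (4x4, takes a point from camera to world coordinates); the wrist camera has in their place "hand_eye" (4x4, takes a point from camera to tool coordinates, whose origin is the TCP and whose axes are the flange's). Camera axes: x right, y down, z forward; pixel columns grow to the right and rows downward; lengths in m; the calibration is good to about 2 mm. A picture is of the moment at which its call begins: read the wrist's pose just before it. camera_params takes no time and is no camera call.
- job.hand_in(): hands the job in; it is judged then, once.
The state is a dict: "clock": time; "joint_pos": joint angles; "joint_velocities": joint speeds; "tau": joint torques, N m; "position": TCP position; "ee_rot": TCP orientation; "ft_force": force on the tool from outside, world axes, zero at the start; "torque": the same for the moment, N m; "grip_width": opening from 0.0 (shut) to 1.0 (fully open); "grasp_force": force on a finger pad.
Only numpy, scipy, OpenCV 4.12 (cv2) and the standard library are available. Lean on these libraries where they do the work, as an engineer would, in place of code of your own. Each camera call takes 0.05 s, during which the arm holds its last target. There are 200 camera calls.

## Working session

There is one attempt and no reset: what is moved stays moved. The work goes in short steps, Python scripts to look and compute and a shell command to move; the robot and the scene stay as the last step left them, time stands still between calls to the robot, and variables do not carry over. Pictures are saved under pics/ and viewed, at most 10 in all, crops included, and the job is handed in when it is done.

```bash
mkdir -p pics
python3 - <<'E'
from workcell import manip,eyes,job
import cv2,numpy as np
o=manip.get_obs();print({k:np.round(v,3) for k,v in o.items() if k in('clock','position','ee_rot','grip_width','ft_force')})
for n in('top','scene'):
    p,d=eyes.camera(n);np.savez(f'pics/{n}0.npz',p=p,d=d);cv2.imwrite(f'pics/{n}0.png',p[...,::-1]);print(n,np.round(eyes.camera_params(n)['world_from_camera'],3).tolist())
E
```

```text
{'clock': np.float64(0.0), 'position': array([ 0.163, -0.603,  0.231]), 'ee_rot': array([ 0.991,  0.132, -0.   , -0.001]), 'ft_force': array([ 0.897,  0.588, -0.837]), 'grip_width': np.float64(1.002)}
top [[0.063, -0.978, 0.201, 0.336], [-0.998, -0.062, 0.01, 0.233], [0.003, -0.201, -0.98, 0.931], [0.0, 0.0, 0.0, 1.0]]
scene [[-0.915, -0.262, 0.306, 0.236], [-0.403, 0.597, -0.694, 0.831], [-0.001, -0.758, -0.652, 0.638], [0.0, 0.0, 0.0, 1.0]]
```

View pics/top0.png

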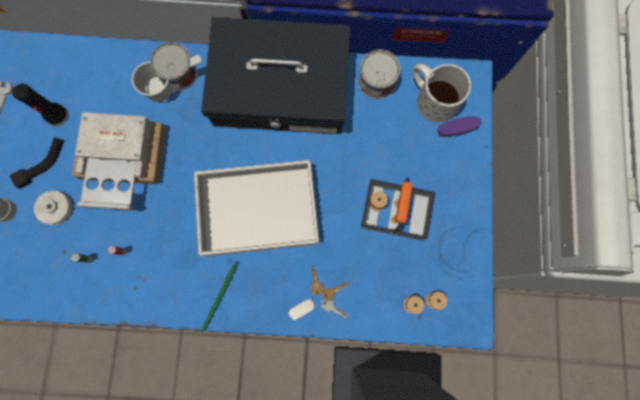

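View pics/scene0.png

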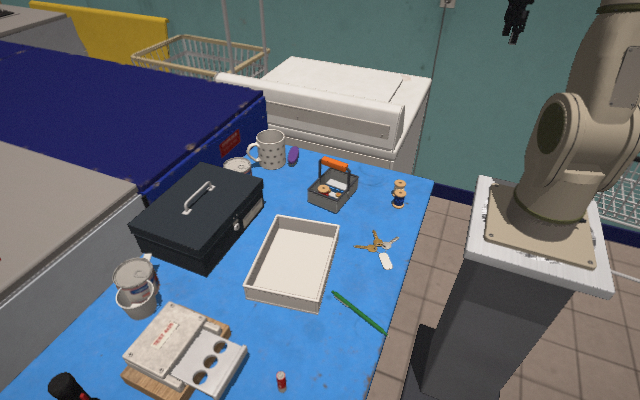

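The top view shows the sieve around px (398,208) with its orange bar at (404,202), and the tub with corners near (195,170), (311,160), (319,242) and (199,254). The spool is in the sieve's upper-left at (379,200), and a mug, a can and a box stand on the far side.

```bash
cat > h.py <<'E'
import numpy as np,cv2
from workcell import manip,eyes,job
def pts(n,p,d,mask,T=None):
    c=eyes.camera_params(n);T=c['world_from_camera'] if T is None else T
    v,u=np.nonzero(mask&(d>0));K=np.array([[c['fx'],0,c['cx']],[0,c['fy'],c['cy']],[0,0,1.]])
    q=cv2.undistortPoints(np.c_[u,v].astype(float).reshape(-1,1,2),K,np.array(c['dist'],float)).reshape(-1,2)
    z=d[v,u][:,None];P=np.c_[q*z,z]@np.array(T)[:3,:3].T+np.array(T)[:3,3]
    return P,u,v
def orange(p):
    h=cv2.cvtColor(p,cv2.COLOR_RGB2HSV);return (h[...,0]>4)&(h[...,0]<16)&(h[...,1]>190)&(h[...,2]>130)
def rect(P):
    (c,s,a)=cv2.minAreaRect((P[:,:2]*1000).astype(np.float32));return np.round(c,1),np.round(s,1),round(a,1)
E
python3 - <<'E'
from h import *
for n in('top','scene'):
    z=np.load(f'pics/{n}0.npz');p,d=z['p'],z['d']
    P,u,v=pts(n,p,d,orange(p));m=P[:,2]>.08
    print(n,'bar',m.sum(),P[m].mean(0),P[m].min(0),P[m].max(0),rect(P[m]))
    A,u,v=pts(n,p,d,np.ones(d.shape,bool))
    t=(A[:,2]>.036)&(A[:,2]<.055)
    if n=='top':
        r=t&(u>185)&(u<330)&(v>152)&(v<262)
        s=t&(u>355)&(u<440)&(v>172)&(v<245)
    else:
        r=t&(u>235)&(u<350)&(v>205)&(v<320)
        s=t&(u>300)&(u<362)&(v>160)&(v<215)
    print('tub',r.sum(),rect(A[r]),A[r,2].mean());print('sieve',s.sum(),rect(A[s]),A[s,2].mean())
    f=(np.abs(A[:,2])<.006);print('table z',np.median(A[f,2]))
E
```

```text
top bar 69 [0.49760522 0.10526393 0.11354535] [0.46286751 0.09731703 0.1093936 ] [0.52430752 0.11815604 0.11627831] (array([493.2, 107.4]), array([13.4, 62.1]), 82.4)
tub 1603 (array([482.2, 362.5]), array([155.5, 213.6]), 9.5) 0.04516595898243764
sieve 847 (array([495.2, 105.9]), array([119.7,  89.5]), 81.7) 0.046828849217469326
table z -0.00014976176433889599
scene bar 185 [0.49296619 0.10984094 0.1095253 ] [0.46154942 0.09619486 0.09910045] [0.52617395 0.11966721 0.11661988] (array([493.8, 108.5]), array([19.2, 64.2]), 83.9)
tub 1297 (array([522.6, 358. ]), array([230.3, 234.4]), 9.6) 0.04362496421117262
sieve 487 (array([495.7, 105.6]), array([120.3,  91.7]), 82.9) 0.043790725995708484
table z -0.0008732692787586371
```

The sieve is at about (0.495, 0.106) with yaw −8°, and the tub at (0.482, 0.3625) with yaw +9.5°. I'll move to above the handle, turning the tool +157° so its y axis lies along the sieve's y.

```bash
python3 -m crank '[[[8.54,4.2,3.8,0,0,0,9.8],[8.54,4.2,3.8,0,0,0,9.8],[8.54,4.2,3.8,0,0,0,9.8],[8.54,4.2,3.8,0,0,0,9.8],[8.54,4.2,3.8,0,0,0,9.8],[8.54,4.2,3.8,0,0,0,9.8],[8.54,4.2,3.8,0,0,0,9.8],[8.54,4.2,3.8,0,0,0,9.8],[8.54,0,5,0,0,0,9.8],[8.54,0,5,0,0,0,9.8],[8.54,0,5,0,0,0,9.8],[8.54,0,5,0,0,0,9.8],[8.54,0,5,0,0,0,9.8],[8.54,0,5,0,0,0,9.8],[8.54,0,5,0,0,0,9.8],[8.54,0,5,0,0,0,9.8],[8.54,0,0,0,0,0,0],[8.54,0,0,0,0,0,0]]]' 40
cat > w.py <<'E'
from h import *
import sys
from scipy.spatial.transform import Rotation as R
o=manip.get_obs();p,d=eyes.camera('wrist')
M=np.eye(4);M[:3,:3]=R.from_quat(o['ee_rot']).as_matrix();M[:3,3]=o['position']
T=M@np.array(eyes.camera_params('wrist')['hand_eye'])
ty=M[:3,1];print('clock',o['clock'],'tcp',np.round(o['position'],4),'tool y deg',np.degrees(np.arctan2(ty[1],ty[0]))%180,'tilt',M[:3,2].round(3),'q',np.round(o['joint_pos'],2))
cv2.imwrite(f'pics/{sys.argv[1]}.png',p[...,::-1]);np.savez(f'pics/{sys.argv[1]}.npz',p=p,d=d,T=T)
E
python3 w.py w1
python3 - <<'E'
from h import *
z=np.load('pics/w1.npz');p,d,T=z['p'],z['d'],z['T']
P,u,v=pts('wrist',p,d,orange(p),T);m=P[:,2]>.108
print(m.sum(),P[m].mean(0),rect(P[m]),np.percentile(P[:,2],[5,50,95]))
E
```

```text
clock: 2.35
position: [0.4989, 0.1, 0.231]
ee_rot: [0.071, 0.997, -0.0, -0.0]
ft_force: [-0.1, 0.2, -0.2]
grip_width: 1.001
grasp_force: 0.0
clock 2.35 tcp [0.4989 0.1    0.231 ] tool y deg 81.84514827036594 tilt [-0.001 -0.    -1.   ] q [ 0.54  0.17 -0.9   1.73  0.13  1.32  1.04]
635 [0.49806136 0.10514864 0.11284453] (array([495.9, 105.9]), array([17.2, 67.8]), 80.8) [0.11108657 0.1129234  0.11431814]
```

View pics/w1.png

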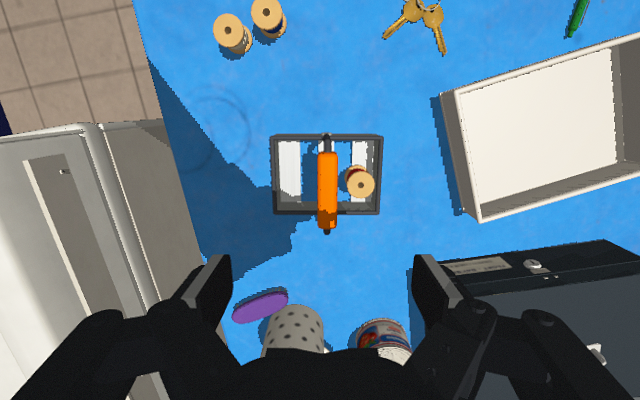

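The wrist view confirms the bar is centred near px (327,190), at (0.496, 0.106) with its top at z≈0.113. The spool is beside it at (361,183). Next I'll descend and grip.

```bash
python3 -m crank '[[[8.54,-0.3,0.6,-3,0,0,-0.5],[8.54,0,0,-4,0,0,0],[8.54,0,0,-4,0,0,0],[8.54,0,0,-2,0,0,0],[8.54,0,0,-1,0,0,0],[8.54,0,0,-0.5,0,0,0],[8.54,0,0,0,0,0,0],[1,0,0,0,0,0,0],[1,0,0,0,0,0,0],[1,0,0,0,0,0,0],[1,0,0,0,0,0,0],[1,0,0,0,0,0,0],[1,0,0,0,0,0,0],[1,0,0,0,0,0,0]]]' 60
```

```text
clock: 4.15
position: [0.496, 0.1064, 0.0864]
ee_rot: [0.075, 0.997, -0.0, -0.0]
ft_force: [-0.7, -1.7, 1.7]
grip_width: 0.201
grasp_force: 61.4
```

```bash
python3 -m crank '[[[1,0,0,0.5,0,0,0],[1,0,0,1,0,0,0],[1,0,0,1.5,0,0,0],[1,0,0,1.5,0,0,0],[1,0,0,1.5,0,0,0],[1,0,0,1,0,0,0],[1,0,0,0.5,0,0,0],[1,0,0,0,0,0,0]]]' 60
python3 -m crank '[[[1,0,0.3,0,0,0,0.3],[1,0,0.6,0,0,0,0.6],[1,0,1,0,0,0,0.9],[1,-0.1,1.4,0,0,0,1.1],[1,-0.1,1.7,0,0,0,1.1],[1,-0.1,1.9,0,0,0,1.1],[1,-0.1,2,0,0,0,1.1],[1,-0.2,2,0,0,0,1.1],[1,-0.2,2,0,0,0,1.1],[1,-0.1,2,0,0,0,1.1],[1,-0.1,2,0,0,0,1.1],[1,-0.1,2,0,0,0,1.1],[1,-0.1,1.9,0,0,0,1.1],[1,-0.1,1.7,0,0,0,1.1],[1,-0.1,1.3,0,0,0,1.1],[1,0,0.9,0,0,0,1.1],[1,0,0.6,0,0,0,0.8],[1,0,0.3,0,0,0,0.5],[1,0,0,0,0,0,0.3],[1,0,0,0,0,0,0]]]' 60
python3 w.py w2
python3 - <<'E'
from h import *
p,d=eyes.camera('top');np.savez('pics/top1.npz',p=p,d=d)
w=cv2.imread('pics/w2.png')
c=cv2.resize(p[120:290,150:360,::-1],None,fx=1.9,fy=1.9);w=cv2.resize(w[90:320,180:500],None,fx=1.22,fy=1.22)
W=np.zeros((340,800,3),np.uint8);W[:c.shape[0],:399]=c[:323+17,:399][:340];W[:w.shape[0],405:405+w.shape[1]]=w[:340]
cv2.imwrite('pics/c2.png',W)
E
```

```text
clock: 5.15
position: [0.496, 0.1065, 0.1614]
ee_rot: [0.075, 0.997, 0.0, 0.0]
ft_force: [0.1, -0.8, -3.4]
grip_width: 0.203
grasp_force: 60.6
clock: 7.65
position: [0.4822, 0.3621, 0.1613]
ee_rot: [-0.079, 0.997, -0.0, 0.0]
ft_force: [1.0, -0.2, -3.4]
grip_width: 0.199
grasp_force: 60.6
clock 7.65 tcp [0.4822 0.3621 0.1613] tool y deg 99.08036309738334 tilt [ 0. -0. -1.] q [ 0.    0.5  -0.96  1.57  0.42  1.29  0.72]
```

View pics/c2.png

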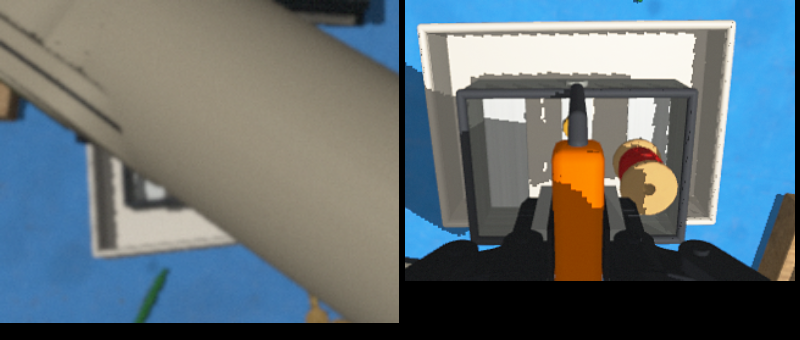

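The sieve hangs level and aligned over the tub. One stud shows behind the bail at px (567,127) in the crop, and the spool stands at (645,180). I'll lower it slightly and start shaking.

```bash
python3 -m crank '[[[1,0,0,-0.5,0,0,0],[1,0,0,-0.8,0,0,0],[1,0,0,-0.5,0,0,0],[1,0,0,0,0,0,0],[1,0.4,-2.5,0,0,0,0],[1,-0.4,2.5,0,0,0,0],[1,-0.4,2.5,0,0,0,0],[1,0.4,-2.5,0,0,0,0],[1,0.4,-2.5,0,0,0,0],[1,-0.4,2.5,0,0,0,0],[1,-0.4,2.5,0,0,0,0],[1,0.4,-2.5,0,0,0,0],[1,0,0,0,0,0,0],[1,0,0,0,0,0,0],[1,0,0,0,0,0,0]]]' 110
python3 w.py w3; python3 -c "
import cv2;w=cv2.imread('pics/w3.png');cv2.imwrite('pics/c3.png',cv2.resize(w[90:320,180:500],None,fx=2.3,fy=2.3))"
```

```text
clock: 9.62
position: [0.4818, 0.3631, 0.1435]
ee_rot: [-0.08, 0.997, 0.0, 0.0]
ft_force: [-0.4, 0.5, -4.0]
grip_width: 0.188
grasp_force: 108.9
clock 9.625 tcp [0.4818 0.3631 0.1435] tool y deg 99.13943504032068 tilt [ 0.     0.001 -1.   ] q [-0.    0.52 -0.95  1.59  0.44  1.26  0.71]
```

View pics/c3.png

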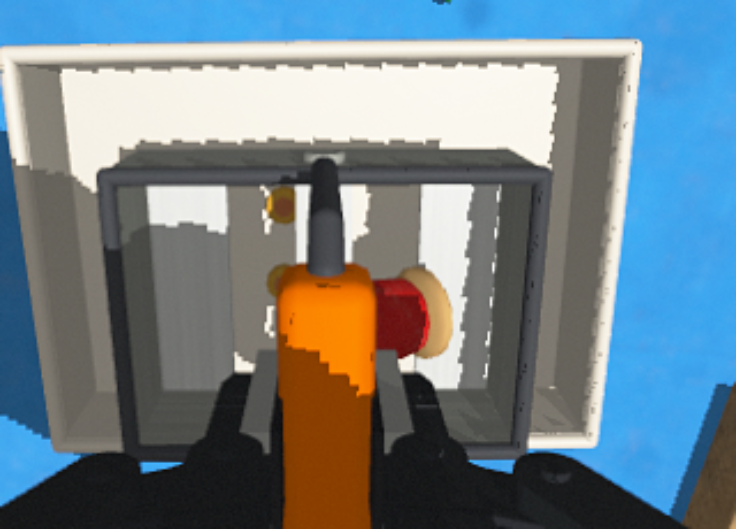

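Both brass studs show near the left slot, at px (282,205) and (280,280) in the crop, and the spool has toppled but is still inside. Depth will tell whether the studs are in the tub.

```bash
cat > st.py <<'E'
from h import *
import sys
z=np.load(f'pics/{sys.argv[1]}.npz');p,d,T=z['p'],z['d'],z['T']
h=cv2.cvtColor(p,cv2.COLOR_RGB2HSV);m=(h[...,0]>12)&(h[...,0]<26)&(h[...,1]>120)&(h[...,2]>60)
n,l,s,c=cv2.connectedComponentsWithStats(m.astype(np.uint8))
for i in range(1,n):
    if s[i,4]>15:
        P,u,v=pts('wrist',p,d,l==i,T);print(s[i,4],c[i].round(),np.median(P,0).round(4),np.percentile(P[:,2],[10,90]).round(3))
E
python3 st.py w3
```

```text
1326 [190.  17.] [0.3514 0.2412 0.0022] [0.001 0.004]
118 [302. 178.] [0.4721 0.344  0.0116] [0.011 0.012]
5634 [321. 277.] [0.4762 0.3632 0.1706] [0.169 0.171]
385 [368. 225.] [0.4817 0.3984 0.08  ] [0.073 0.083]
16 [523. 267.] [0.5226 0.5679 0.0224] [0.021 0.026]
21 [518. 275.] [0.5276 0.5589 0.0316] [0.031 0.032]
19 [529. 276.] [0.5278 0.5711 0.0315] [0.031 0.032]
50 [511. 300.] [0.5555 0.5615 0.0318] [0.031 0.032]
```

Run:
```python
from h import *
z=np.load('pics/w3.npz');p,d,T=z['p'],z['d'],z['T']
for v in range(202,222,3):
    print(v,[(tuple(int(a) for a in p[v,u]),round(float((pts('wrist',p,d,(np.arange(400)[:,None]==v)&(np.arange(640)[None]==u),T)[0])[0,2]),3)) for u in (294,297,300,303)])
```

```text
202 [((127, 122, 113), 0.005), ((129, 123, 114), 0.004), ((128, 122, 114), 0.006), ((127, 122, 113), 0.004)]
205 [((128, 123, 113), 0.004), ((128, 124, 115), 0.005), ((109, 95, 76), 0.008), ((96, 75, 36), 0.01)]
208 [((126, 121, 112), 0.003), ((104, 88, 61), 0.01), ((111, 83, 27), 0.011), ((118, 64, 12), 0.16)]Traceback (most recent call last):
  File "<stdin>", line 4, in <module>
  File "h.py", line 6, in pts
    q=cv2.undistortPoints(np.c_[u,v].astype(float).reshape(-1,1,2),K,np.array(c['dist'],float)).reshape(-1,2)
      ~~~~~~~~~~~~~~~~~~~^^^^^^^^^^^^^^^^^^^^^^^^^^^^^^^^^^^^^^^^^^^^^^^^^^^^^^^^^^^^^^^^^^^^^^
cv2.error: OpenCV(4.12.0) /io/opencv/modules/calib3d/src/undistort.dispatch.cpp:347: error: (-215:Assertion failed) CV_IS_MAT(_src) && CV_IS_MAT(_dst) && (_src->rows == 1 || _src->cols == 1) && (_dst->rows == 1 || _dst->cols == 1) && _src->cols + _src->rows - 1 == _dst->rows + _dst->cols - 1 && (CV_MAT_TYPE(_src->type) == CV_32FC2 || CV_MAT_TYPE(_src->type) == CV_64FC2) && (CV_MAT_TYPE(_dst->type) == CV_32FC2 || CV_MAT_TYPE(_dst->type) == CV_64FC2) in function 'cvUndistortPointsInternal'
```

Both studs' tops are at z≈0.011, so both lie on the tub floor. I'll carry the sieve gently back to its open spot and lower it.

```bash
python3 -m crank '[[[1,0,0,0.5,0,0,0],[1,0,0,1,0,0,0],[1,0,0,0.5,0,0,0],[1,0,-0.4,0,0,0,-0.5],[1,0,-0.8,0,0,0,-1],[1,0.1,-1.3,0,0,0,-1],[1,0.1,-1.8,0,0,0,-1],[1,0.1,-2.2,0,0,0,-1.2],[1,0.1,-2.4,0,0,0,-1.2],[1,0.2,-2.4,0,0,0,-1.2],[1,0.2,-2.4,0,0,0,-1.2],[1,0.2,-2.4,0,0,0,-1.2],[1,0.1,-2.4,0,0,0,-1.2],[1,0.1,-2.2,0,0,0,-1.2],[1,0.1,-1.8,0,0,0,-1],[1,0.1,-1.4,0,0,0,-1],[1,0,-0.9,0,0,0,-1],[1,0,-0.5,0,0,0,-0.8],[1,0,-0.3,0,0,0,-0.6],[1,0,0,0,0,0,0]]]' 110
python3 -m crank '[[[1,0,0,-0.5,0,0,0],[1,0,0,-1,0,0,0],[1,0,0,-1.5,0,0,0],[1,0,0,-1.5,0,0,0],[1,0,0,-1.2,0,0,0],[1,0,0,-0.8,0,0,0],[1,0,0,-0.4,0,0,0],[1,0,0,-0.3,0,0,0],[1,0,0,-0.2,0,0,0],[1,0,0,-0.1,0,0,0],[1,0,0,0,0,0,0],[1,0,0,0,0,0,0]]]' 60
```

```text
clock: 12.18
position: [0.4959, 0.1069, 0.1633]
ee_rot: [0.063, 0.998, 0.0, -0.0]
ft_force: [-0.0, -0.7, -4.3]
grip_width: 0.19
grasp_force: 108.9
clock: 13.68
position: [0.4961, 0.1066, 0.0885]
ee_rot: [0.063, 0.998, 0.0, 0.0]
ft_force: [0.1, -0.5, -3.4]
grip_width: 0.191
grasp_force: 108.9
```

```bash
python3 -m crank '[[[1,0,0,-0.1,0,0,0],[1,0,0,-0.05,0,0,0],[1,0,0,0,0,0,0],[1,0,0,0,0,0,0]]]' 60
```

```text
clock: 14.18
position: [0.496, 0.1066, 0.0868]
ee_rot: [0.063, 0.998, 0.0, 0.0]
ft_force: [0.6, 0.9, -4.2]
grip_width: 0.19
grasp_force: 108.9
```

```bash
python3 -m crank '[[[1,0,0,-0.05,0,0,0],[1,0,0,0,0,0,0],[1,0,0,0,0,0,0]]]' 60;python3 -m crank '[[[1,0,0,-0.05,0,0,0],[1,0,0,0,0,0,0],[1,0,0,0,0,0,0]]]' 60
```

```text
clock: 14.55
position: [0.4962, 0.1066, 0.0865]
ee_rot: [0.063, 0.998, 0.0, 0.0]
ft_force: [-1.3, -1.9, 0.6]
grip_width: 0.188
grasp_force: 109.5
clock: 14.92
position: [0.4962, 0.1064, 0.0864]
ee_rot: [0.063, 0.998, -0.0, 0.0]
ft_force: [-3.4, -3.0, 6.8]
grip_width: 0.193
grasp_force: 110.4
```

The sieve is touching the table, so I'll release it, rise, and check.

```bash
python3 -m crank '[[[2.5,0,0,0,0,0,0],[4,0,0,0,0,0,0],[6,0,0,0,0,0,0],[8.5,0,0,0,0,0,0],[8.5,0,0,0,0,0,0],[8.5,0,0,0,0,0,0],[8.5,0,0,1,0,0,0],[8.5,0,0,2,0,0,0],[8.5,0,0,4,0,0,0],[8.5,0,0,4,0,0,0],[8.5,0,0,4,0,0,0],[8.5,0,0,0,0,0,0],[8.5,0,0,0,0,0,0]]]'
python3 w.py w4; python3 st.py w4
```

```text
clock: 16.55
position: [0.4959, 0.1066, 0.2362]
ee_rot: [0.063, 0.998, -0.0, 0.0]
ft_force: [-0.7, -0.4, -0.9]
grip_width: 0.997
grasp_force: 0.0
clock 16.55 tcp [0.4959 0.1066 0.2362] tool y deg 82.81663814199251 tilt [ 0. -0. -1.] q [ 0.56  0.16 -0.94  1.72  0.14  1.33  1.04]
895 [265.  19.] [0.3317 0.0714 0.0413] [0.005 0.043]
963 [415.  27.] [0.3487 0.2308 0.0027] [0.001 0.004]
17 [416.  10.] [0.3338 0.2307 0.0041] [0.003 0.005]
23 [426.  13.] [0.3383 0.2423 0.0015] [0.001 0.002]
855 [228.  35.] [0.3411 0.0323 0.0414] [0.005 0.043]
106 [518. 128.] [0.4733 0.3426 0.0114] [0.009 0.013]
101 [520. 154.] [0.5047 0.3474 0.0113] [0.01  0.012]
1338 [321. 192.] [0.4944 0.1067 0.1134] [0.112 0.114]
128 [349. 182.] [0.5102 0.1384 0.0248] [0.019 0.028]
```

View pics/w4.png

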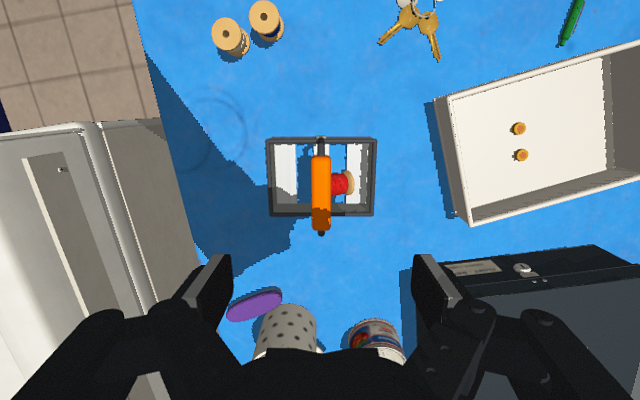

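Both studs lie in the tub at px (518,128) and (520,154). The sieve stands level with the spool inside at (345,183), and the gripper is clear.

```bash
python3 -c "
from workcell import job;print(job.hand_in())"
```

```text
the job is handed in; nothing more can be done
None
```

I handed the job in at about 16.6 s of the 45 s: both studs are in the tub, and the sieve stands released on the open table with the toppled spool still inside; the hand-in gave no verdict.

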